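Mount an ink roller between centres and zero its run-out gauge

ROBOT

A 7-joint arm with a two-finger parallel gripper is mounted at the origin on the work surface. World frame = base frame: x ahead of the robot, y to its left, z up, the work surface at z = 0. Lengths are in mm, angles in degrees, forces in N, time in s.
With the tool pointing down it reaches from about 425 to 1025 mm from the base axis. Payload 9.4 kg.
Tool frame: the origin (TCP) lies midway between the tips of the shut fingers; the grasp point (between the pads) lies 19 mm behind it; x points along the fingers, y is the direction in which the jaws open and shut, and the axes are right-handed (so a half turn about x gives the same grasp; the last joint's range is limited). The gripper opens to 85 mm and grips with 20 to 120 N. Pads are 22 mm wide; open, the fingers measure 114 mm over their backs; the gripper's body (76 mm by 85 mm) begins 54 mm behind the grasp point. The pads swing forward as they close: fully open they stand 13 mm farther back than shut.
Start: joints at [72.21, 34.337, -0.143, 91.639, 0.103, 54.024, -4.572], TCP at [167.955, -705.277, 231.275] pointing down, gripper open.
Joint ranges: [-147.43, 147.43], [-19.82, 112.94], [-74.19, 73.91], [6.32, 146.72], [-59.91, 239.91], [6.04, 106.73], [-150.56, 150.56]. Speed limits (degrees/s): [127.2, 127.2, 172.46, 172.46, 180, 180, 180].

INTERFACE

Orientations are given as a 3x3 rotation matrix whose columns are the frame's x, y, z axes.
In Python, from bench import robot gives the robot as it stands.
- The arm moves only by the tool jog_arm, never from a script. Its argument "moves" is a list that holds one entry, the list of rows, each a list of 7 numbers: the opening, from 0 (shut) to 1 (fully open), then the shift along the tool's x, y, z in cm, then the turn, a rotation vector about the tool's x, y, z in degrees. In form: [[[jaw, x, y, z, wx, wy, wz], ...]]. A call has 1 to 5 rows; each row is the pose to reach, as a shift and turn from the pose commanded when the call began, along the tool's axes at that moment; what a row does not reach only later rows make up. A row lasts 1/10 s, in which the tool goes at most 50 mm and 8.59 degrees, less where a joint would pass 70% of its speed; a pose out of reach is approached as far as the arm can. A call with a gripper value outside its range is refused whole. The fingers move at their own pace and stop on an object; "squeeze" is the grip in N (left out, the last holds). Time passes only in rows, so rows that repeat a pose let the fingers close. It gives the time, the measured TCP pose, the force and the opening at its end, in the units of the state.
- robot.get_obs(): the state, without advancing time (a new reading comes with each control period).
- robot.grab_frame(name): name is "side" or "top" or "wrist"; returns (picture, depth): 420x560x3 uint8, red, green, blue; 420x560 float32, mm along the optical axis (not along the pixel's ray), 0 where there is no reading.
- robot.camera_params(name): a dict with "K" (3x3 intrinsics, pixels), "position" and "attitude" of the camera in the world. Camera axes: x right, y up, looking along -z (the intrinsics and any distortion apply to the point x, -y, -z); pixel columns grow to the right and rows downward; lengths in mm; the calibration is good to about 2 mm. A picture is of the moment at which its call begins: read the wrist's pose just before it. camera_params takes no time and is no camera call; for the wrist camera it gives the pose at the moment of the call.
- robot.hand_in(): hands the job in, once; it reports no verdict.
The state is a dict: "time": time; "joint_pos": joint angles; "joint_velocities": joint speeds; "joint_efforts": joint torques, N m; "eef_pos": TCP position; "ee_rot": TCP orientation; "ft_force": force on the tool from outside, world axes, zero at the start; "ft_torque": the same for the moment, N m; "width": finger opening in mm.
Only numpy, scipy, OpenCV 4.12 (cv2) and the standard library are available. Lean on these libraries where they do the work, as an engineer would, in place of code of your own. Each camera call takes 0.05 s, during which the arm holds its last target. There are 200 camera calls.

TASK

Take the green ink roller out of its wooden rack, lay it on the orange rests of the blue bench centre and slide the tailstock fully home, until it stops snugly against the roller, so that the two steel points enter the roller's end holes and carry it clear of the rests. Then take the brass stylus from its stand and gently press the recessed red zero button on the grey readout all the way down, hold it there a moment, and put the stylus back upright, fully down in its stand. Do not drop the roller on the table, and leave the two ink tins, the bottle and the hand brayer where they are.

Things in the scene. Friction and masses are not known exactly. Their poses are not given: they have to be found in the camera images.
- bench: Bench centre, fixed: blue base 372 mm long (x -157 to 215), 90 wide, 20 thick. Origin: on the table under the middle of the mounted roller; x along the base from headstock to tailstock, z up. Line of centres: y = 0, 70 mm up. Blue headstock block at x -155 to -105, 60 wide, 95 high. Black sensor stud, 20 wide, 40 high, at the origin.
- lay (a point): Where the roller's middle best lies when first laid on the orange rests: bench x = +16 mm (+10 to +23 leaves both ends free of the points), 67.5 mm up, 2.5 mm under the line of centres, axis along bench x. Two V-rests, 8 mm thick, 90 degree V 31 mm wide at its top, at bench x = -53 and +79, hold the journals. Pushing the tailstock home shifts the roller to bench x = 0.
- head_tip (a point): Tip of the headstock's steel point, at x = -80.2 mm, 70 mm up in the bench's frame. The point is a 60 degree cone, 3 mm wide at the tip, 18 mm at its root 13 mm behind, then a 12 mm long shank.
- tail_tip (a point): Tip of the tailstock's point, the same cone pointing to the bench's -x; it moves with the tailstock.
- tail_fin (a point): Grip point on the tailstock's red fin, 115 mm above the table. The fin is 14 mm thick along the bench's x, 40 mm wide along its y, and stands from 92 to 132 mm above the table on an aluminium block 48 mm long (x), 60 mm wide, centred under the fin.
- tailstock (a joint): Slide of the tailstock in m: 0 fully back (tail_tip at bench x = +140.2 mm), growing as it moves towards the headstock, end stop 0.075. About 4 N of friction keeps it where it is left. With the roller held fully between the points it reads about 0.060; to lay the roller in, it must be below about 0.030.
- roller: Ink roller, 0.24 kg, 176 mm long: green sleeve 44 mm in diameter and 88 mm long, a 20 mm diameter metal journal 44 mm long at each end, and in each end face a centre hole 12 mm in diameter, 14 mm deep. Both ends alike. Origin in its middle on the axis; x along its axis.
- rack: Wooden rack, fixed, base 150 x 60 x 8 mm; two V-supports 10 mm thick at x = -62 and +62 mm hold the roller's journals with its axis 48 mm above the table, along the rack's x. Origin: centre of the underside.
- readout: Grey readout box, fixed, 110 (x) x 80 (y) x 45 mm, with a black display on top. Origin: centre of the underside. In its top, at x = -32 mm, y = 0, is a round recess 16 mm wide with the red zero button in it.
- zero_top (a point): Centre of the zero button's top face, 40 mm above the table, 5 mm below the rim of the recess. The button is 14 mm wide; it is pressed straight down.
- zero (a joint): Travel of the zero button in m: 0 up, 0.004 fully down (about 4.5 N); it springs back.
- stylus: Brass stylus, 0.06 kg, 130 mm long, standing tip down: shaft 16 mm in diameter, yellow band at the top, the lowest 22 mm a blunt 6 mm tip, then a 12 mm taper. Origin: centre of the tip's end; z along the shaft upwards. In its stand the tip's end is 10 mm above the table, and the shaft stands 85 mm out of the stand.
- stand: Dark wooden stylus stand, fixed, 60 x 60 x 55 mm, with one hole 20 mm in diameter, 45 mm deep, in the middle of its top. Origin: centre of the underside.
- tin_red: Red ink tin, 72 mm in diameter, 62 mm high, loose; to be left alone. Origin: centre of the underside.
- tin_amber: Yellow ink tin, 72 mm in diameter, 55 mm high, loose; to be left alone. Origin: centre of the underside.
- bottle: Amber bottle, 64 mm in diameter, 170 mm high, loose; to be left alone. Origin: centre of the underside.
- brayer: Hand brayer lying on the table, blue roller 40 mm in diameter, 100 mm long along its y, red handle to its +x, 150 mm long; loose, to be left alone. Origin: under the middle of the blue roller.
Mind the look-alikes: they are no part of the job. There is more than one size of the roller; the job needs the smaller.

How it is judged:
By the outcome, as a careful person would: the job done as asked, in the order asked, and still so for the second after the job is handed in, with the robot touching nothing.
It also fails if it takes over 72 s, if anything falls off the work surface, if the arm or the gripper's body presses on something with over 40 N, if the wrist force passes 120 N, or if a joint passes its speed limit or range.

## Working session

There is one attempt and no reset: what is moved stays moved. The work goes in short steps, Python scripts to look and compute and a tool call to move; the robot and the scene stay as the last step left them, time stands still between calls to the robot, and variables do not carry over. Pictures are saved under pics/ and viewed, and the job is handed in when it is done.

Besides the shell and the picture viewer there is one more tool, called after "Request:" by a JSON object that holds its "api" and its "payload". jog_arm: Moves the arm, as the interface text tells. Its arguments: {"type":"object","properties":{"moves":{"type":"array"},"squeeze":{"type":"number"}},"required":["moves"]}

```bash
ls; mkdir -p pics; python3 - <<'E'
from bench import robot
import cv2,numpy as np
np.set_printoptions(precision=3,suppress=True)
o=robot.get_obs();print(o)
for n in ("side","top","wrist"):
    p=robot.camera_params(n);print(n,p)
    im,d=robot.grab_frame(n);np.savez(f"pics/{n}0.npz",im=im,d=d,**{k:np.array(v) for k,v in p.items()})
    cv2.imwrite(f"pics/{n}0.png",im[:,:,::-1])
E
```

```text
pics
{'time': 0.0, 'joint_pos': array([72.209, 34.387, -0.147, 91.681,  0.103, 54.023, -4.571]), 'joint_velocities': array([ 0.064, -0.004, -0.071,  0.029, -0.035, -0.032, -0.057]), 'joint_efforts': array([  0.   , -77.645,   1.565, -25.801,   0.012,   0.009,   0.   ]), 'eef_pos': array([ 167.861, -704.812,  230.388]), 'ee_rot': array([[-0.   ,  0.232, -0.973],
       [ 0.002, -0.973, -0.232],
       [-1.   , -0.002,  0.   ]]), 'ft_force': array([ 0.314, -0.308, -0.301]), 'ft_torque': array([-0.003,  0.003, -0.019]), 'width': 85.11509866372697}
side {'K': array([[408.381,   0.   , 281.17 ],
       [  0.   , 408.381, 209.961],
       [  0.   ,   0.   ,   1.   ]]), 'position': array([-46.139, 874.208, 770.634]), 'attitude': array([[-0.761,  0.373, -0.531],
       [-0.648, -0.406,  0.644],
       [ 0.024,  0.834,  0.551]])}
top {'K': array([[383.597,   0.   , 277.696],
       [  0.   , 383.597, 209.976],
       [  0.   ,   0.   ,   1.   ]]), 'position': array([ 503.263,   96.664, 1388.613]), 'attitude': array([[ 0.01 ,  0.997, -0.07 ],
       [-1.   ,  0.01 ,  0.009],
       [ 0.009,  0.07 ,  0.997]])}
wrist {'K': array([[344.175,   0.   , 282.901],
       [  0.   , 344.175, 213.807],
       [  0.   ,   0.   ,   1.   ]]), 'position': array([ 246.202, -686.112,  372.945]), 'attitude': array([[ 0.232,  0.923,  0.308],
       [-0.973,  0.221,  0.071],
       [-0.002, -0.316,  0.949]])}
```

View pics/top0.png

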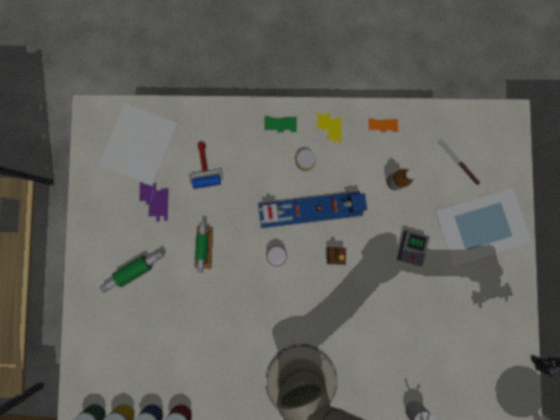

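View pics/side0.png

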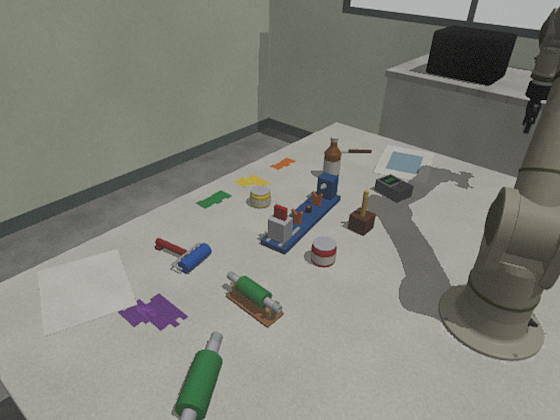

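View pics/wrist0.png

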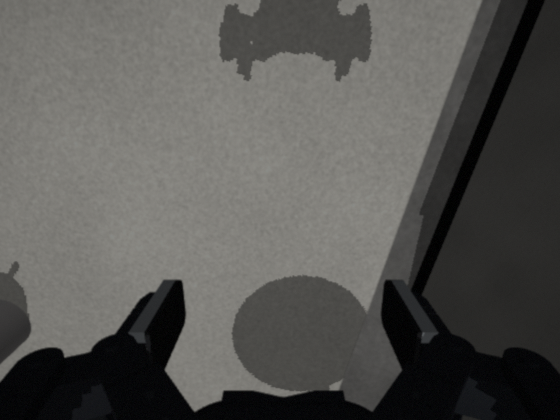

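The top view shows the small roller in its rack at (204,245) and the bench from (262,212) to (365,203), with the red tailstock fin on the left at (268,212) and the headstock on the right. The stylus stand is at (337,256) and the readout at (413,245), with its button near (409,257).

```bash
cat > h.py <<'E'
import numpy as np,cv2
np.set_printoptions(precision=2,suppress=True)
def load(f): return np.load(f)
def grab(robot,n,tag):
    o=robot.get_obs();p=robot.camera_params(n);im,d=robot.grab_frame(n)
    cv2.imwrite(f"pics/{tag}.png",im[:,:,::-1])
    np.savez(f"pics/{tag}.npz",im=im,d=d,eef=o["eef_pos"],R=o["ee_rot"],**{k:np.array(v) for k,v in p.items()})
    return np.load(f"pics/{tag}.npz")
def ray(c,u,v):
    K=c["K"];u=np.asarray(u,float);v=np.asarray(v,float)
    r=np.stack([(u-K[0,2])/K[0,0],-(v-K[1,2])/K[1,1],-np.ones_like(u)],-1)
    return r@c["attitude"].T
def plane(c,u,v,z):
    r=ray(c,u,v);p=c["position"];return p+r*((z-p[2])/r[...,2])[...,None]
def cloud(c):
    v,u=np.mgrid[:420,:560];return c["position"]+ray(c,u,v)*c["d"][...,None]
def proj(c,P):
    q=(np.asarray(P)-c["position"])@c["attitude"];return np.stack([c["K"][0,2]-c["K"][0,0]*q[...,0]/q[...,2],c["K"][1,2]+c["K"][1,1]*q[...,1]/q[...,2]],-1)
def hsv(c): return cv2.cvtColor(c["im"],cv2.COLOR_RGB2HSV)
E
python3 - <<'E'
from h import *
c=load("pics/top0.npz");H=hsv(c);P=cloud(c)
print("table z",np.median(P[280:350,100:200,2]))
def blob(name,lo,hi,box):
    m=cv2.inRange(H,np.array(lo),np.array(hi));b=np.zeros_like(m);x0,y0,x1,y1=box;b[y0:y1,x0:x1]=m[y0:y1,x0:x1]
    v,u=np.nonzero(b)
    if len(u)<3: print(name,"none");return
    (cx,cy),wh,a=cv2.minAreaRect(np.stack([u,v],1).astype(np.float32))
    pts=P[v,u];print(name,len(u),"px",cx,cy,wh,a,"med",np.median(pts,0),"max z",pts[:,2].max())
blob("green",(45,100,30),(85,255,255),(190,215,220,275))
blob("blue",(100,120,30),(125,255,255),(250,180,375,240))
blob("fin",(0,120,60),(8,255,255),(255,200,280,225))
blob("stylus",(15,120,60),(35,255,255),(325,240,350,270))
blob("button",(0,120,40),(10,255,255),(398,225,430,270))
for n,(x0,y0,x1,y1) in dict(bench=(240,170,390,245),right=(310,215,440,275),rk=(180,205,230,285)).items():
    cv2.imwrite(f"pics/z_{n}.png",cv2.resize(c["im"][y0:y1,x0:x1,::-1],None,fx=5,fy=5,interpolation=cv2.INTER_CUBIC))
E
```

```text
table z -0.7038691686401535
green 268 px 201.62937927246094 246.817626953125 (10.89090347290039, 25.00305938720703) 4.39870548248291 med [466.39 343.94  65.75] max z 1388.6131907519339
blue 1634 px 312.4822998046875 208.8560333251953 (23.10260581970215, 105.67953491210938) 82.9834976196289 med [607.09 -72.9   19.93] max z 1388.6131907519339
fin 21 px 270.0 212.0 (10.0, 2.0) 90.0 med [581.94 111.11 130.65] max z 135.51212841093593
stylus 48 px 339.0000305175781 255.00003051757812 (12.727920532226562, 7.071067810058594) 45.0 med [ 440.49 -126.12  118.49] max z 143.49611810524425
button 4 px 412.50006103515625 256.5 (3.130495071411133, 0.4472135603427887) 63.43495178222656 med [ 439.57 -389.51   41.03] max z 41.59615997843571
```

View pics/z_bench.png

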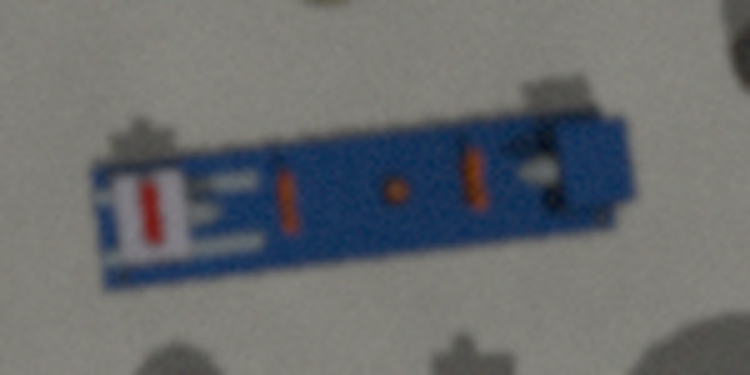

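View pics/z_right.png

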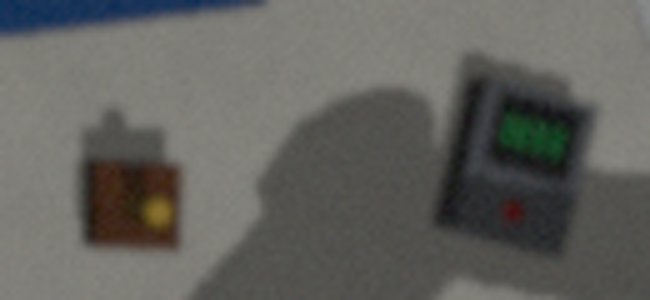

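```bash
cat >> h.py <<'E'
from scipy.spatial.transform import Rotation as Ro
def Rt(psi):
    s,c=np.sin(np.radians(psi)),np.cos(np.radians(psi));return np.array([[0,c,s],[0,s,-c],[-1,0,0]])
def plan(p0,R0,wps):
    "each waypoint = one call: target in tool axes (cm, deg) from the pose before it"
    for p,psi in wps:
        R=Rt(psi);print(np.round(R0.T@(np.array(p)-p0)/10,2),np.round(Ro.from_matrix(R0.T@R).as_rotvec(degrees=True),1),"<-",p,psi);p0,R0=np.array(p,float),R
def yaw(R): return np.degrees(np.arctan2(R[1,1],R[0,1]))
E
python3 - <<'E'
from h import *
plan(np.array([167.955,-705.277,231.275]),Rt(-76.6),[((370,-560,250),-44),((480,-335,250),-12),((510,-85,250),20),((490,160,250),52),((466,344,230),86)])
E
```

```text
[ -1.87  -9.45 -23.02] [-32.6   0.    0. ] <- (370, -560, 250) -44
[  0.    -7.72 -23.83] [-32.   0.   0.] <- (480, -335, 250) -12
[  0.    -2.26 -25.08] [-32.   0.   0.] <- (510, -85, 250) 20
[  0.     6.5  -23.71] [-32.   0.   0.] <- (490, 160, 250) 52
[  2.    13.02 -13.22] [-34.   0.   0.] <- (466, 344, 230) 86
```

Request:
{"api": "jog_arm", "payload": {"moves": [[[1,-1.9,-9.5,-23,-32.6,0,0],[1,-1.9,-9.5,-23,-32.6,0,0],[1,-1.9,-9.5,-23,-32.6,0,0],[1,-1.9,-9.5,-23,-32.6,0,0],[1,-1.9,-9.5,-23,-32.6,0,0]]]}}

```text
time: 0.65
eef_pos: [370.8, -558.2, 250.3]
ee_rot: [[-0.0, 0.722, -0.692], [0.0, -0.692, -0.722], [-1.0, -0.0, -0.0]]
ft_force: [-0.1, -0.3, -0.0]
width: 85.1
```

Request:
{"api": "jog_arm", "payload": {"moves": [[[1,0,-7.7,-23.8,-32,0,0],[1,0,-7.7,-23.8,-32,0,0],[1,0,-7.7,-23.8,-32,0,0],[1,0,-7.7,-23.8,-32,0,0],[1,0,-7.7,-23.8,-32,0,0]]]}}

```text
time: 1.15
eef_pos: [480.0, -333.3, 250.2]
ee_rot: [[-0.0, 0.979, -0.205], [0.0, -0.205, -0.979], [-1.0, -0.0, -0.0]]
ft_force: [1.5, -0.4, -0.4]
width: 85.2
```

Request:
{"api": "jog_arm", "payload": {"moves": [[[1,0,-2.3,-25,-32,0,0],[1,0,-2.3,-25,-32,0,0],[1,0,-2.3,-25,-32,0,0],[1,0,-2.3,-25,-32,0,0],[1,0,-2.3,-25,-32,0,0]]]}}

```text
time: 1.65
eef_pos: [508.7, -85.0, 250.2]
ee_rot: [[-0.0, 0.939, 0.345], [0.0, 0.345, -0.939], [-1.0, -0.0, -0.0]]
ft_force: [1.0, 0.2, -0.0]
width: 85.4
```

```bash
python3 - <<'E'
from h import *
from bench import robot
grab(robot,"wrist","w1")
E
```

Request:
{"api": "jog_arm", "payload": {"moves": [[[1,0,6.5,-23.7,-32,0,0],[1,0,6.5,-23.7,-32,0,0],[1,0,6.5,-23.7,-32,0,0],[1,0,6.5,-23.7,-32,0,0],[1,0,6.5,-23.7,-32,0,0]]]}}

```text
time: 2.2
eef_pos: [488.6, 160.0, 250.2]
ee_rot: [[-0.0, 0.613, 0.79], [0.0, 0.79, -0.613], [-1.0, 0.0, -0.0]]
ft_force: [1.6, 0.2, 0.9]
width: 85.4
```

Request:
{"api": "jog_arm", "payload": {"moves": [[[1,2,13,-13.2,-34,0,0],[1,2,13,-13.2,-34,0,0],[1,2,13,-13.2,-34,0,0],[1,2,13,-13.2,-34,0,0],[1,2,13,-13.2,-34,0,0]]]}}

```text
time: 2.7
eef_pos: [463.1, 347.2, 229.9]
ee_rot: [[-0.002, 0.06, 0.998], [0.004, 0.998, -0.06], [-1.0, 0.004, -0.002]]
ft_force: [-0.7, -2.0, -0.2]
width: 85.7
```

```bash
python3 - <<'E'
from h import *
from bench import robot
c=grab(robot,"wrist","w2");print(c["eef"],yaw(c["R"]))
H=hsv(c);P=cloud(c)
m=cv2.inRange(H,np.array([45,90,20]),np.array([85,255,255]))
n,l,s,ce=cv2.connectedComponentsWithStats(m);i=1+np.argmax(s[1:,4]);v,u=np.nonzero(l==i);r=cv2.minAreaRect(np.stack([u,v],1).astype(np.float32))
print(r,s[i]);b=cv2.boxPoints(r);W=plane(c,b[:,0],b[:,1],48);print(W)
pts=P[v,u];pts=pts[pts[:,2]<100];top=pts[pts[:,2]>np.percentile(pts[:,2],70)];print("topline mean",top.mean(0),pts[:,2].max())
q=top[:,:2]-top[:,:2].mean(0);w,V=np.linalg.eigh(q.T@q);print("axis",V[:,1],np.degrees(np.arctan2(V[1,1],V[0,1])))
E
```

```text
[463.08 347.19 229.9 ] 86.58451415338875
((525.594482421875, 94.45358276367188), (63.27837371826172, 121.09630584716797), 56.72511291503906) [ 464   35   96  111 5741]
[[391.95 509.66  48.  ]
 [342.99 590.39  48.  ]
 [387.63 629.46  48.  ]
 [441.63 547.12  48.  ]]
topline mean [397.22 566.73  59.57] 62.3853563792386
axis [-0.56  0.83] 124.29861615670829
```

View pics/w1.png

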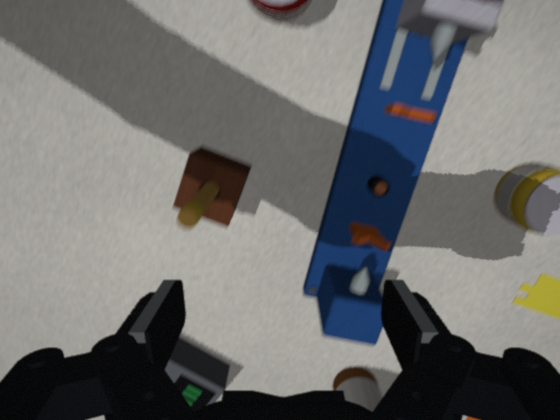

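View pics/w2.png

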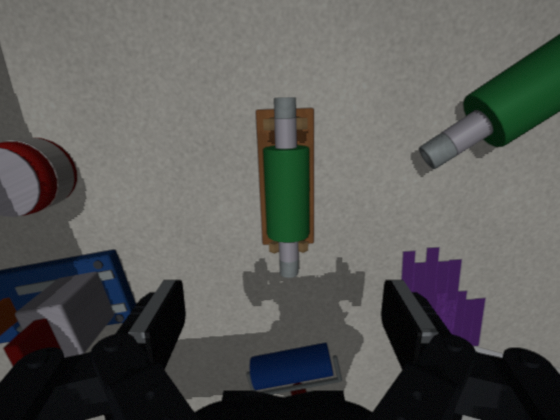

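w1 shows the bench with its headstock at (350,300), rests at (410,112) and (370,236), stud at (378,186), and the stand at (212,185). In w2 my mask caught the large look-alike roller at (525,94). The small roller in the rack is at (287,193).

```bash
python3 - <<'E'
from h import *
c=load("pics/w2.npz");H=hsv(c);P=cloud(c)
m=cv2.inRange(H,np.array([45,90,20]),np.array([85,255,255]))
n,l=cv2.connectedComponents(m);v,u=np.nonzero(l==l[193,287])
r=cv2.minAreaRect(np.stack([u,v],1).astype(np.float32));print(r)
pts=P[v,u];print(np.percentile(pts,[1,50,99],axis=0))
top=pts[pts[:,2]>np.percentile(pts[:,2],60)];print("top",top.mean(0))
q=top[:,:2]-top[:,:2].mean(0);w,V=np.linalg.eigh(q.T@q);print("axis deg",np.degrees(np.arctan2(V[1,1],V[0,1])))
# rack-long features: journal ends
print("ends by ray z=58:",plane(c,[285,289],[98,277],58))
c=load("pics/w1.npz");H=hsv(c);P=cloud(c)
m=cv2.inRange(H,np.array([100,120,20]),np.array([125,255,255]))>0
m&=(abs(P[...,2]-20)<4)&(P[...,0]<720);m=cv2.morphologyEx(m.astype(np.uint8),cv2.MORPH_OPEN,np.ones((3,3)))>0
r=cv2.minAreaRect(P[m][:,:2].astype(np.float32));print("base",r,cv2.boxPoints(r), np.median(P[m][:,2]))
mo=(cv2.inRange(H,np.array([3,150,40]),np.array([20,255,255]))>0)&(P[...,2]>25)
n,l,s,ce=cv2.connectedComponentsWithStats(mo.astype(np.uint8))
for i in range(1,n):
    if s[i,4]>60: q=P[l==i];print(ce[i],s[i],np.median(q,0),q.max(0),q.min(0))
E
```

```text
((285.5, 193.5), (95.0, 45.0), 90.0)
[[422.37 331.25  52.73]
 [462.4  351.62  66.85]
 [509.03 372.19  70.6 ]]
top [463.46 351.89  72.16]
axis deg 178.09850912099495
ends by ray z=58: [[380.02 354.94  58.  ]
 [553.89 349.01  58.  ]]
base ((603.985595703125, -44.82597351074219), (89.8304672241211, 327.58782958984375), 7.435513973236084) [[ 538.25  111.78]
 [ 580.64 -213.06]
 [ 669.72 -201.43]
 [ 627.33  123.4 ]] 19.699001020637354
[409.77 112.85] [386 106  48  14 240] [596.36  20.91  62.85] [616.03  25.46 392.7 ] [479.84  -8.63  27.3 ]
[208.83 190.43] [ 176  156   70   69 2889] [ 442.65 -112.95   54.8 ] [479.84  -8.63 392.7 ] [ 411.22 -144.18   25.2 ]
[380.27 187.47] [375 182  11  12  74] [606.64 -56.04  39.47] [612.21  -8.63 392.7 ] [479.84 -61.39  36.66]
[367.21 236.4 ] [350 225  39  24 426] [ 613.19 -108.09   52.5 ] [633.15  -8.63 392.7 ] [ 479.84 -113.69   25.39]
```

```bash
python3 - <<'E'
from h import *
from bench import robot
o=robot.get_obs();print(o["eef_pos"],yaw(o["ee_rot"]),o["joint_velocities"],o["joint_pos"]);plan(o["eef_pos"],o["ee_rot"],[((466.5,352,130),88.1),((466.5,352,25),88.1)])
E
```

```text
[463.93 344.07 229.66] 86.21274330374278 [ 2.54 -1.5   2.66  1.64 -0.27  0.37 -1.15] [ -9.22  31.38 -48.5  109.39  29.31  52.47  14.12]
[9.97 0.8  0.22] [-1.9 -0.1 -0.1] <- (466.5, 352, 130) 88.1
[10.5  0.   0. ] [0. 0. 0.] <- (466.5, 352, 25) 88.1
```

Request:
{"api": "jog_arm", "payload": {"moves": [[[1,5,0.8,0,-2.1,0,0],[1,10,0.8,0,-2.1,0,0],[1,10,0.8,0,-2.1,0,0],[1,10,0.8,0,-2.1,0,0]]]}}

```text
time: 3.15
eef_pos: [465.7, 348.7, 130.6]
ee_rot: [[-0.001, 0.035, 0.999], [-0.002, 0.999, -0.035], [-1.0, -0.002, -0.001]]
ft_force: [-0.2, 0.6, 1.8]
width: 85.4
```

```bash
python3 - <<'E'
from h import *
from bench import robot
c=grab(robot,"wrist","w3");o=robot.get_obs();print(o["eef_pos"],yaw(o["ee_rot"]))
H=hsv(c);P=cloud(c)
m=cv2.inRange(H,np.array([45,90,20]),np.array([85,255,255]))
n,l,s,ce=cv2.connectedComponentsWithStats(m);print(s[1:],ce[1:])
for i in range(1,n):
  if s[i,4]>800:
    pts=P[l==i];top=pts[pts[:,2]>np.percentile(pts[:,2],60)];print(top.mean(0),np.percentile(pts,[1,99],axis=0))
    q=top[:,:2]-top[:,:2].mean(0);w,V=np.linalg.eigh(q.T@q);print("axis deg",np.degrees(np.arctan2(V[1,1],V[0,1])))
E
```

```text
[466.25 349.7  131.85] 88.00669437317624
[[ 533   87   27   40  682]
 [ 256  159   65  138 8014]] [[547.   107.09]
 [287.84 226.52]]
[463.06 352.02  70.53] [[422.38 331.93  48.23]
 [509.22 373.11  70.5 ]]
axis deg 178.4291288846961
```

View pics/w3.png

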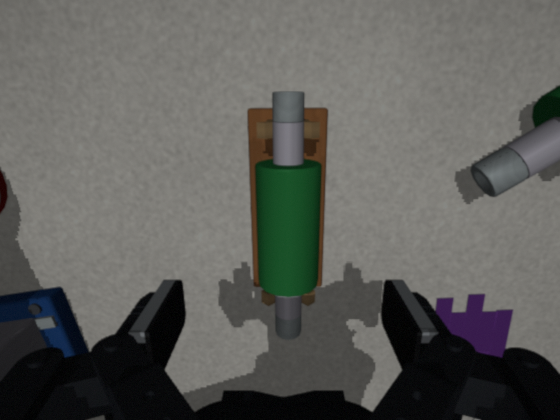

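The roller lies centred between the fingers at image column 288, midway between the pads, so I descend and grip.

Request:
{"api": "jog_arm", "payload": {"moves": [[[1,4,0,0,0,0,0],[1,8,0,0,0,0,0],[1,10.5,0,0,0,0,0],[1,10.5,0,0,0,0,0],[1,10.5,0,0,0,0,0]]]}}

```text
time: 3.7
eef_pos: [466.6, 350.7, 27.5]
ee_rot: [[0.002, 0.034, 0.999], [0.002, 0.999, -0.034], [-1.0, 0.002, 0.002]]
ft_force: [0.7, 0.5, -0.1]
width: 85.5
```

Request:
{"api": "jog_arm", "payload": {"moves": [[[0,0,0,0,0,0,0],[0,0,0,0,0,0,0],[0,0,0,0,0,0,0],[0,0,0,0,0,0,0],[0,0,0,0,0,0,0]]], "squeeze": 60}}

```text
time: 4.2
eef_pos: [466.4, 352.0, 27.1]
ee_rot: [[0.002, 0.033, 0.999], [0.004, 0.999, -0.033], [-1.0, 0.004, 0.002]]
ft_force: [-0.3, 2.6, 8.7]
width: 42.5
```

Request:
{"api": "jog_arm", "payload": {"moves": [[[0,0,0,0,0,0,0],[0,0,0,0,0,0,0]]]}}

```text
time: 4.4
eef_pos: [466.4, 352.0, 27.1]
ee_rot: [[0.003, 0.033, 0.999], [0.004, 0.999, -0.033], [-1.0, 0.004, 0.002]]
ft_force: [-0.6, 3.2, 8.7]
width: 42.8
```

Request:
{"api": "jog_arm", "payload": {"moves": [[[0,-3,0,0,0,0,0],[0,-7,0,0,0,0,0],[0,-11,0,0,0,0,0],[0,-15,0,0,0,0,0],[0,-17,0,0,0,0,0]]]}}

```text
time: 4.9
eef_pos: [465.9, 350.5, 198.8]
ee_rot: [[0.003, 0.033, 0.999], [0.002, 0.999, -0.033], [-1.0, 0.002, 0.002]]
ft_force: [0.4, 0.8, -3.2]
width: 42.3
```

```bash
python3 - <<'E'
from h import *
from bench import robot
o=robot.get_obs();print(o["width"],o["ft_force"])
plan(o["eef_pos"],o["ee_rot"],[((510,220,200),56),((565,80,200),26),((604,-40,200),7.4)])
E
```

```text
42.33155578927517 [ 0.43  0.82 -3.17]
[ -0.13 -12.9    4.85] [32.1  0.1 -0.2] <- (510, 220, 200) 56
[ 0.   -8.53 12.39] [30.  0.  0.] <- (565, 80, 200) 26
[ 0.   -1.76 12.5 ] [18.6  0.   0. ] <- (604, -40, 200) 7.4
```

Request:
{"api": "jog_arm", "payload": {"moves": [[[0,0,-2.6,1,6.5,0,0],[0,0,-5.2,2,13,0,0],[0,0,-7.8,3,19.5,0,0],[0,0,-10.4,4,26,0,0],[0,0,-13,4.9,32,0,0]]]}}

```text
time: 5.4
eef_pos: [510.3, 216.9, 195.6]
ee_rot: [[0.0, 0.562, 0.827], [-0.0, 0.827, -0.562], [-1.0, -0.0, 0.0]]
ft_force: [-0.4, 0.1, -3.2]
width: 42.7
```

Request:
{"api": "jog_arm", "payload": {"moves": [[[0,0,-1.7,2.5,6,0,0],[0,0,-3.4,5,12,0,0],[0,0,-5.1,7.5,18,0,0],[0,0,-6.8,10,24,0,0],[0,0,-8.5,12.4,30,0,0]]]}}

```text
time: 5.9
eef_pos: [565.7, 77.2, 195.5]
ee_rot: [[-0.0, 0.9, 0.436], [-0.0, 0.436, -0.9], [-1.0, -0.0, -0.0]]
ft_force: [-0.2, 0.3, -2.9]
width: 42.6
```

Request:
{"api": "jog_arm", "payload": {"moves": [[[0,0,-0.5,3.5,5,0,0],[0,0,-1,7,10,0,0],[0,0,-1.5,10,15,0,0],[0,0,-1.8,12.5,18.6,0,0],[0,0,-1.8,12.5,18.6,0,0]]]}}

```text
time: 6.4
eef_pos: [605.2, -46.0, 195.1]
ee_rot: [[-0.0, 0.992, 0.123], [-0.002, 0.123, -0.992], [-1.0, -0.0, 0.002]]
ft_force: [0.1, 0.0, -2.3]
width: 42.2
```

Request:
{"api": "jog_arm", "payload": {"moves": [[[0,3,0,0,0,0,0],[0,6,0,0,0,0,0],[0,6,0,0,0,0,0],[0,6,0,0,0,0,0]]]}}

```text
time: 6.8
eef_pos: [604.4, -40.7, 135.5]
ee_rot: [[-0.001, 0.991, 0.132], [0.001, 0.132, -0.991], [-1.0, -0.001, -0.001]]
ft_force: [-0.1, 0.1, -3.0]
width: 42.7
```

```bash
python3 - <<'E'
from h import *
from bench import robot
c=grab(robot,"wrist","w4");o=robot.get_obs();print(o["eef_pos"],yaw(o["ee_rot"]),o["width"],o["ft_force"])
for n in ("top","side"): grab(robot,n,n+"4")
E
```

```text
[605.06 -40.8  136.29] 7.554487731451889 42.52298176638828 [ 0.27  0.1  -1.06]
```

View pics/w4.png

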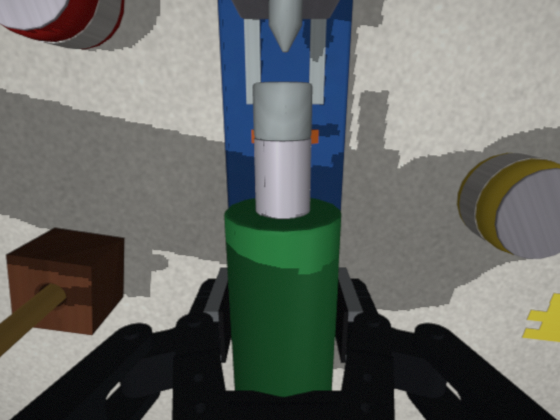

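The held roller points at the tail tip (285,50), and the V-rest shows on both sides of the journal at (253,135) and (316,135). I'll measure the tip, roller end and base edges.

```bash
python3 - <<'E'
from h import *
c=load("pics/w4.npz");H=hsv(c);P=cloud(c)
o=np.array([606.3,-56.2]);a=np.radians(97.4);ex=np.array([np.cos(a),np.sin(a)]);ey=np.array([-ex[1],ex[0]])
B=lambda p:np.stack([(p[...,:2]-o)@ex,(p[...,:2]-o)@ey,p[...,2]],-1)
print("tailtip",B(plane(c,np.array([285.]),np.array([50.]),70)), P[44,285])
m=cv2.inRange(H,np.array([100,120,20]),np.array([125,255,255]))>0
for r in (70,110,150,180):
    u=np.nonzero(m[r])[0];u=u[(u>200)&(u<380)];print(r,u.min(),u.max(),B(plane(c,np.array([u.min()-.5,u.max()+.5]),np.array([r,r]),20)).round(1).tolist())
# journal
for r in (100,120,160,190):
    q=P[r,240:330];b=B(q);k=b[:,2]>125;print(r,"journal",b[k][:,:2].mean(0),b[k][:,2].max(),np.ptp(b[k][:,1]))
q=B(P[84:90,262:305].reshape(-1,3));print("end",np.percentile(q[:,0],[50,98]),q[:,2].max())
mo=(cv2.inRange(H,np.array([3,150,40]),np.array([20,255,255]))>0);mo[:, :240]=0;mo[:,330:]=0;mo[150:]=0
v,u=np.nonzero(mo);print("rest px",u.min(),u.max(),v.min(),v.max());print(B(np.median(P[mo],0)),B(plane(c,np.array([u.min(),u.max()]),np.array([135,135]),70)))
E
```

```text
tailtip [[122.98  -0.07  70.  ]] [590.19  68.17  74.01]
70 222 348 [[116.5, 43.7, 20.0], [116.7, -44.4, 20.0]]
110 224 345 [[89.9, 43.7, 20.0], [90.2, -43.9, 20.0]]
150 226 343 [[61.4, 43.7, 20.0], [61.7, -44.1, 20.0]]
180 227 341 [[38.6, 44.0, 20.0], [38.9, -43.9, 20.0]]
100 journal [96.95  1.51] 277.9874605718464 19.678759151582522
120 journal [90.87  1.18] 166.80133046724455 19.895043008527054
160 journal [78.07  1.15] 166.7557350258699 19.525223200961623
190 journal [67.84  1.13] 166.61334578220692 19.3591401411781
end [100.83 101.67] 277.9874605718464
rest px 252 317 130 142
[ 75.59 -17.52  63.96] [[ 77.15  19.23  70.  ]
 [ 77.28 -19.23  70.  ]]
```

Request:
{"api": "jog_arm", "payload": {"moves": [[[0,2.5,0.05,-0.15,0,0,0],[0,5,0.05,-0.15,0,0,0],[0,7,0.05,-0.15,0,0,0],[0,7.7,0.05,-0.15,0,0,0],[0,7.7,0.05,-0.15,0,0,0]]]}}

```text
time: 7.45
eef_pos: [605.0, -39.9, 58.4]
ee_rot: [[-0.0, 0.991, 0.131], [0.0, 0.131, -0.991], [-1.0, -0.0, -0.0]]
ft_force: [-0.2, 0.4, -2.2]
width: 42.4
```

Request:
{"api": "jog_arm", "payload": {"moves": [[[0,0,0,0,0,0,0],[0,0,0,0,0,0,0]]]}}

```text
time: 7.65
eef_pos: [605.7, -40.0, 59.6]
ee_rot: [[0.002, 0.991, 0.13], [-0.0, 0.13, -0.991], [-1.0, 0.002, 0.0]]
ft_force: [0.4, -0.6, -2.4]
width: 42.8
```

```bash
cat >> h.py <<'E'
_o=np.array([606.3,-56.2]);_a=np.radians(97.4);ex=np.array([np.cos(_a),np.sin(_a)]);ey=np.array([-ex[1],ex[0]])
B=lambda p:np.stack([(p[...,:2]-_o)@ex,(p[...,:2]-_o)@ey,p[...,2]],-1)
E
python3 - <<'E'
from h import *
from bench import robot
c=grab(robot,"wrist","w5");o=robot.get_obs();print(B(o["eef_pos"]),yaw(o["ee_rot"]),o["ft_force"])
P=cloud(c)
for r in (80,100,120,140,160,190):
    b=B(P[r,230:340]);k=(b[:,2]>65)&(b[:,2]<130);print(r,"journal",np.median(b[k],0),b[k][:,2].max(),np.ptp(b[k][:,1]))
E
```

```text
return _methods._mean(a, axis=axis, dtype=dtype,
  ret = um.true_divide(
Traceback (most recent call last):
ValueError: zero-size array to reduction operation maximum which has no identity
```

View pics/w5.png

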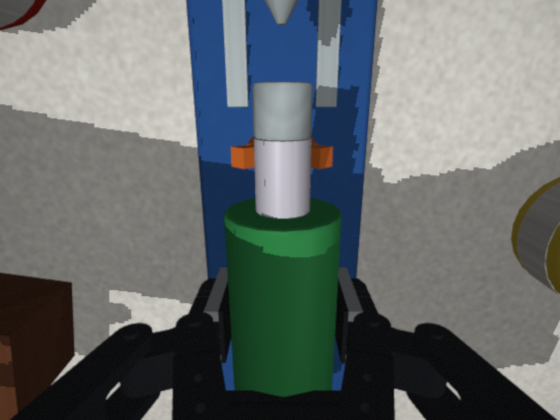

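The journal (282) is centred on the rest (231–333) and on the tip (282). Lowering to lay it.

Request:
{"api": "jog_arm", "payload": {"moves": [[[0,0.5,0,0,0,0,0],[0,0.9,0,0,0,0,0],[0,1.2,0,0,0,0,0],[0,1.25,0,0,0,0,0],[0,1.25,0,0,0,0,0]]]}}

```text
time: 8.2
eef_pos: [605.2, -40.0, 46.6]
ee_rot: [[0.001, 0.992, 0.13], [-0.0, 0.13, -0.992], [-1.0, 0.001, 0.001]]
ft_force: [-3.1, -0.4, 8.3]
width: 42.4
```

Request:
{"api": "jog_arm", "payload": {"moves": [[[0,0,0,0,0,0,0]]]}}

```text
time: 8.3
eef_pos: [605.2, -40.0, 46.6]
ee_rot: [[0.001, 0.992, 0.13], [-0.0, 0.13, -0.992], [-1.0, 0.001, 0.0]]
ft_force: [-3.3, 0.1, 9.2]
width: 42.6
```

Request:
{"api": "jog_arm", "payload": {"moves": [[[1,0,0,0,0,0,0],[1,0,0,0,0,0,0],[1,0,0,0,0,0,0],[1,0,0,0,0,0,0]]]}}

```text
time: 8.7
eef_pos: [604.8, -40.0, 45.6]
ee_rot: [[-0.0, 0.991, 0.131], [0.0, 0.131, -0.991], [-1.0, -0.0, -0.0]]
ft_force: [-0.7, 0.2, 0.6]
width: 85.2
```

Request:
{"api": "jog_arm", "payload": {"moves": [[[1,-3,0,0,0,0,0],[1,-7,0,0,0,0,0],[1,-12,0,0,0,0,0],[1,-17,0,0,0,0,0],[1,-17,0,0,0,0,0]]]}}

```text
time: 9.2
eef_pos: [608.0, -39.5, 222.4]
ee_rot: [[0.01, 0.991, 0.13], [-0.0, 0.13, -0.991], [-1.0, 0.01, 0.001]]
ft_force: [0.3, 0.0, -0.3]
width: 85.6
```

```bash
python3 - <<'E'
from h import *
from bench import robot
c=grab(robot,"wrist","w6");o=robot.get_obs();print(o["eef_pos"],yaw(o["ee_rot"]),o["ft_force"],o["joint_pos"])
w=lambda x,y,z:tuple(np.r_[_o+x*ex+y*ey,z]) if 0 else None
from h import _o
f=_o+172*ex;print(f);plan(o["eef_pos"],o["ee_rot"],[((598,20,200),40),((590,70,200),70),((*f.round(1),200),97.4)])
E
```

```text
[606.56 -39.96 219.31] 7.470030596288657 [ 0.37 -0.59 -0.89] [ 16.67  28.97 -26.6  107.3   17.24  47.32 -11.32]
[584.15 114.37]
[ 1.92 -0.08 -6.06] [-32.5   0.2  -0.3] <- (598, 20, 200) 40
[ 0.    2.6  -4.34] [-30.   0.   0.] <- (590, 70, 200) 70
[ 0.    3.97 -2.07] [-27.4   0.    0. ] <- (np.float64(584.1), np.float64(114.4), 200) 97.4
```

View pics/w6.png

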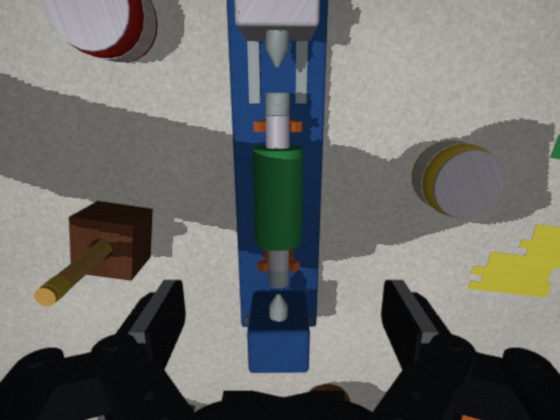

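The roller lies on both rests, with a gap at each steel point (rows 63–95 at the tail, 285–293 at the head). Next, the fin.

Request:
{"api": "jog_arm", "payload": {"moves": [[[1,1.5,0,-1.2,-6.5,0,0],[1,1.5,0,-2.4,-13,0,0],[1,1.5,0,-3.6,-19.5,0,0],[1,1.5,0,-4.8,-26,0,0],[1,1.5,0,-6,-32.5,0,0]]]}}

```text
time: 9.75
eef_pos: [596.2, 19.8, 199.3]
ee_rot: [[-0.002, 0.763, 0.646], [-0.0, 0.646, -0.763], [-1.0, -0.002, -0.001]]
ft_force: [0.6, 0.4, 0.0]
width: 85.5
```

Request:
{"api": "jog_arm", "payload": {"moves": [[[1,0,0.5,-0.9,-6,0,0],[1,0,1,-1.7,-12,0,0],[1,0,1.5,-2.6,-18,0,0],[1,0,2,-3.5,-24,0,0],[1,0,2.6,-4.3,-30,0,0]]]}}

```text
time: 10.25
eef_pos: [588.4, 69.3, 199.4]
ee_rot: [[-0.002, 0.338, 0.941], [-0.0, 0.941, -0.338], [-1.0, -0.001, -0.002]]
ft_force: [0.1, -0.4, -1.3]
width: 85.2
```

Request:
{"api": "jog_arm", "payload": {"moves": [[[1,0,1,-0.5,-7,0,0],[1,0,2,-1,-14,0,0],[1,0,3,-1.5,-21,0,0],[1,0,4,-2,-27.4,0,0],[1,0,4,-2,-27.4,0,0]]]}}

```text
time: 10.75
eef_pos: [583.3, 114.9, 199.5]
ee_rot: [[-0.002, -0.133, 0.991], [0.001, 0.991, 0.133], [-1.0, 0.002, -0.002]]
ft_force: [-0.1, 0.3, -0.2]
width: 85.1
```

Request:
{"api": "jog_arm", "payload": {"moves": [[[1,0,0,0,0,0,0],[1,0,0,0,0,0,0]]]}}

```text
time: 10.95
eef_pos: [584.1, 112.7, 200.2]
ee_rot: [[-0.001, -0.126, 0.992], [-0.001, 0.992, 0.126], [-1.0, -0.001, -0.001]]
ft_force: [0.3, -1.4, -0.5]
width: 85.5
```

```bash
python3 - <<'E'
from h import *
from bench import robot
c=grab(robot,"wrist","w7");o=robot.get_obs();print(o["eef_pos"],B(o["eef_pos"]),yaw(o["ee_rot"]),o["joint_pos"])
H=hsv(c);P=cloud(c)
m=((H[...,0]<8)|(H[...,0]>172))&(H[...,1]>120)&(H[...,2]>40)&(P[...,2]>100)&(P[...,2]<150)
b=B(P[m]);t=b[b[:,2]>122];print(m.sum(),np.percentile(t,[3,50,97],axis=0))
E
```

```text
[584.18 112.71 200.37] [170.35   0.18 200.37] 97.23619974984629 [ 16.59  35.51 -50.27 108.78  34.45  52.2   46.6 ]
1322 [[164.99 -17.37 127.07]
 [171.39   2.72 131.63]
 [177.31  20.34 132.9 ]]
```

View pics/w7.png

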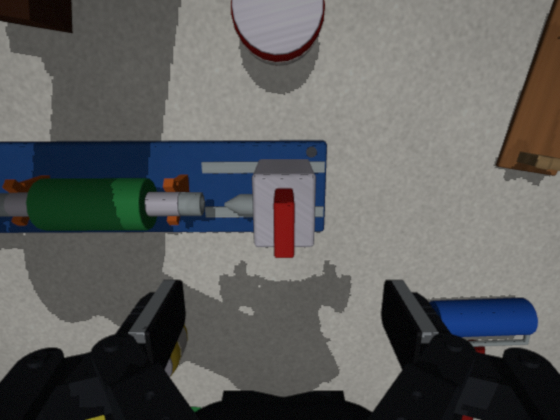

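Request:
{"api": "jog_arm", "payload": {"moves": [[[0.7,4,0.1,0,0,0,0],[0.7,8,0.1,0,0,0,0],[0.7,10.3,0.1,0,0,0,0],[0.7,10.3,0.1,0,0,0,0],[0.7,10.3,0.1,0,0,0,0]]]}}

```text
time: 11.5
eef_pos: [584.2, 114.6, 98.2]
ee_rot: [[-0.0, -0.128, 0.992], [0.0, 0.992, 0.128], [-1.0, 0.0, -0.0]]
ft_force: [0.2, -0.4, 0.9]
width: 59.8
```

Request:
{"api": "jog_arm", "payload": {"moves": [[[0,0,0,0,0,0,0],[0,0,0,0,0,0,0],[0,0,0,0,0,0,0],[0,0,0,0,0,0,0],[0,0,0,0,0,0,0]]], "squeeze": 50}}

```text
time: 12.0
eef_pos: [584.6, 114.3, 98.9]
ee_rot: [[0.002, -0.128, 0.992], [-0.0, 0.992, 0.128], [-1.0, -0.001, 0.002]]
ft_force: [-0.6, -1.5, 6.7]
width: 13.4
```

Request:
{"api": "jog_arm", "payload": {"moves": [[[0,0,0,0,0,0,0],[0,0,0,0,0,0,0]]]}}

```text
time: 12.2
eef_pos: [584.7, 114.3, 98.9]
ee_rot: [[0.002, -0.128, 0.992], [-0.0, 0.992, 0.128], [-1.0, -0.001, 0.002]]
ft_force: [-0.0, -1.6, 7.1]
width: 13.3
```

Request:
{"api": "jog_arm", "payload": {"moves": [[[0,0,-0.6,0,0,0,0],[0,0,-1.2,0,0,0,0],[0,0,-1.8,0,0,0,0],[0,0,-2.3,0,0,0,0],[0,0,-2.8,0,0,0,0]]]}}

```text
time: 12.7
eef_pos: [588.1, 88.2, 98.9]
ee_rot: [[0.002, -0.13, 0.992], [0.003, 0.992, 0.13], [-1.0, 0.002, 0.002]]
ft_force: [-2.5, 6.6, 7.3]
width: 13.1
```

Request:
{"api": "jog_arm", "payload": {"moves": [[[0,0,-0.2,0,0,0,0],[0,0,-0.4,0,0,0,0],[0,0,-0.6,0,0,0,0],[0,0,-0.8,0,0,0,0],[0,0,-0.9,0,0,0,0]]]}}

```text
time: 13.2
eef_pos: [589.2, 79.4, 98.9]
ee_rot: [[0.002, -0.13, 0.992], [0.002, 0.992, 0.13], [-1.0, 0.002, 0.002]]
ft_force: [-2.5, 5.1, 6.8]
width: 13.3
```

```bash
python3 - <<'E'
from h import *
from bench import robot
o=robot.get_obs();print(o["eef_pos"],B(o["eef_pos"]),yaw(o["ee_rot"]),o["ft_force"],o["width"])
c=grab(robot,"wrist","w8")
E
```

```text
[589.23  79.4   98.92] [136.67  -0.53  98.92] 97.45418435710404 [-2.53  5.14  6.82] 13.30184742402819
```

View pics/w8.png

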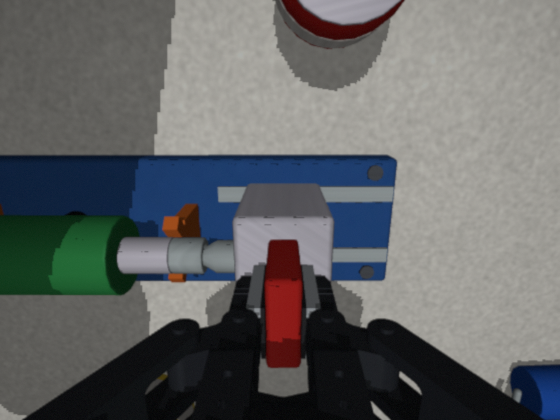

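The tail cone has reached the journal's hole, near (207,256), and about 8 mm remain. I go on slowly and watch the force.

Request:
{"api": "jog_arm", "payload": {"moves": [[[0,0,-0.15,0,0,0,0],[0,0,-0.3,0,0,0,0],[0,0,-0.45,0,0,0,0],[0,0,-0.55,0,0,0,0],[0,0,-0.6,0,0,0,0]]]}}

```text
time: 13.75
eef_pos: [589.9, 73.8, 98.9]
ee_rot: [[0.002, -0.13, 0.992], [0.003, 0.992, 0.13], [-1.0, 0.003, 0.002]]
ft_force: [-2.1, 7.4, 6.1]
width: 13.6
```

Request:
{"api": "jog_arm", "payload": {"moves": [[[0,0,-0.05,0,0,0,0],[0,0,-0.1,0,0,0,0],[0,0,-0.15,0,0,0,0],[0,0,-0.2,0,0,0,0]]]}}

```text
time: 14.15
eef_pos: [590.2, 72.1, 98.9]
ee_rot: [[0.002, -0.13, 0.991], [0.003, 0.991, 0.13], [-1.0, 0.003, 0.002]]
ft_force: [-2.9, 7.3, 6.5]
width: 13.5
```

Request:
{"api": "jog_arm", "payload": {"moves": [[[0,0,-0.05,0,0,0,0],[0,0,-0.1,0,0,0,0],[0,0,-0.15,0,0,0,0],[0,0,-0.2,0,0,0,0]]]}}

```text
time: 14.55
eef_pos: [590.4, 70.3, 98.9]
ee_rot: [[0.002, -0.13, 0.991], [0.003, 0.991, 0.13], [-1.0, 0.003, 0.002]]
ft_force: [-1.8, 8.0, 6.2]
width: 13.2
```

Request:
{"api": "jog_arm", "payload": {"moves": [[[0,0,-0.05,0,0,0,0],[0,0,-0.1,0,0,0,0],[0,0,-0.15,0,0,0,0]]]}}

```text
time: 14.85
eef_pos: [590.6, 69.0, 98.9]
ee_rot: [[0.002, -0.13, 0.991], [0.004, 0.991, 0.13], [-1.0, 0.003, 0.002]]
ft_force: [-2.9, 8.2, 5.9]
width: 13.3
```

Request:
{"api": "jog_arm", "payload": {"moves": [[[0,0,-0.05,0,0,0,0],[0,0,-0.1,0,0,0,0],[0,0,-0.15,0,0,0,0]]]}}

```text
time: 15.15
eef_pos: [590.7, 68.4, 98.9]
ee_rot: [[0.002, -0.131, 0.991], [0.005, 0.991, 0.131], [-1.0, 0.005, 0.002]]
ft_force: [-2.7, 10.6, 4.1]
width: 13.3
```

```bash
python3 - <<'E'
from h import *
from bench import robot
o=robot.get_obs();print(B(o["eef_pos"]),o["ft_force"])
c=grab(robot,"wrist","w9");s=grab(robot,"side","s9")
cv2.imwrite("pics/s9z.png",cv2.resize(s["im"][160:260,240:360,::-1],None,fx=5,fy=5,interpolation=cv2.INTER_CUBIC))
E
```

```text
[125.53  -0.54  98.91] [-2.74 10.61  4.13]
```

View pics/w9.png

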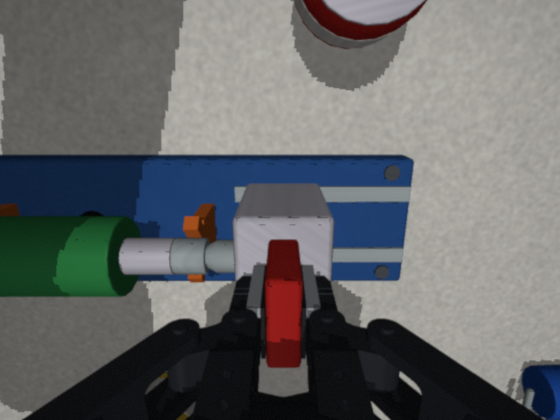

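View pics/s9z.png

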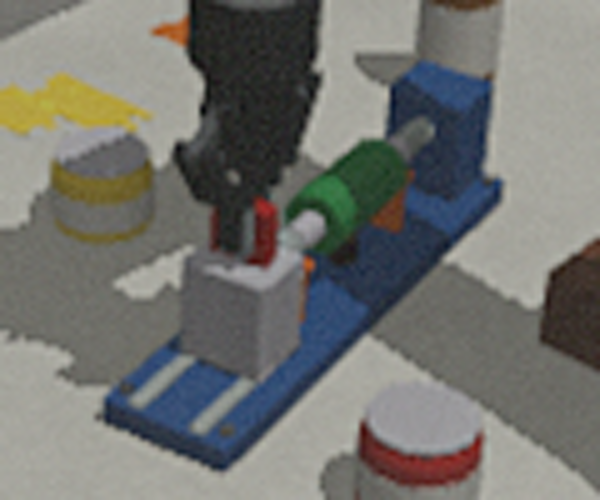

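Request:
{"api": "jog_arm", "payload": {"moves": [[[0,0,-0.05,0,0,0,0],[0,0,-0.1,0,0,0,0],[0,0,-0.15,0,0,0,0]]]}}

```text
time: 15.55
eef_pos: [590.7, 68.0, 98.9]
ee_rot: [[0.002, -0.132, 0.991], [0.006, 0.991, 0.132], [-1.0, 0.006, 0.003]]
ft_force: [-2.1, 15.5, 3.8]
width: 13.5
```

Request:
{"api": "jog_arm", "payload": {"moves": [[[0,0,-0.05,0,0,0,0],[0,0,-0.1,0,0,0,0],[0,0,-0.15,0,0,0,0]]]}}

```text
time: 15.85
eef_pos: [590.8, 67.7, 98.9]
ee_rot: [[0.002, -0.133, 0.991], [0.008, 0.991, 0.132], [-1.0, 0.008, 0.003]]
ft_force: [-3.2, 18.3, 2.1]
width: 13.1
```

The tailstock has stopped: 3 mm of further command moved it 0.7 mm, and the force rose to 18 N. One last small push, then I relax and release.

Request:
{"api": "jog_arm", "payload": {"moves": [[[0,0,-0.1,0,0,0,0],[0,0,-0.2,0,0,0,0],[0,0,-0.2,0,0,0,0]]]}}

```text
time: 16.15
eef_pos: [590.8, 67.4, 99.0]
ee_rot: [[0.002, -0.134, 0.991], [0.01, 0.991, 0.134], [-1.0, 0.01, 0.003]]
ft_force: [-3.9, 22.3, -0.1]
width: 13.3
```

Request:
{"api": "jog_arm", "payload": {"moves": [[[0,0,0.2,0,0,0,0],[0,0,0.4,0,0,0,0],[0,0,0.4,0,0,0,0]]]}}

```text
time: 16.45
eef_pos: [590.8, 67.7, 98.9]
ee_rot: [[0.002, -0.131, 0.991], [0.005, 0.991, 0.131], [-1.0, 0.005, 0.002]]
ft_force: [-2.7, 10.9, 5.8]
width: 13.2
```

Request:
{"api": "jog_arm", "payload": {"moves": [[[0.6,0,0,0,0,0,0],[0.6,0,0,0,0,0,0],[0.6,0,0,0,0,0,0],[0.6,-3,0,0,0,0,0],[0.6,-7,0,0,0,0,0]]]}}

```text
time: 16.95
eef_pos: [589.5, 63.0, 166.8]
ee_rot: [[-0.004, -0.128, 0.992], [-0.001, 0.992, 0.128], [-1.0, -0.0, -0.004]]
ft_force: [0.0, -0.0, -0.5]
width: 51.4
```

Request:
{"api": "jog_arm", "payload": {"moves": [[[0.6,-3,0,-1,0,0,0],[0.6,-5,0,-3,0,0,0],[0.6,-5,0,-6,0,0,0],[0.6,-5,0,-6,0,0,0]]]}}

```text
time: 17.35
eef_pos: [528.1, 54.9, 218.2]
ee_rot: [[-0.001, -0.129, 0.992], [-0.003, 0.992, 0.129], [-1.0, -0.003, -0.001]]
ft_force: [1.6, 1.3, -0.1]
width: 51.0
```

```bash
python3 - <<'E'
from h import *
from bench import robot
o=robot.get_obs();print(o["eef_pos"],yaw(o["ee_rot"]))
c=grab(robot,"wrist","w10");s=grab(robot,"side","s10")
P=cloud(c)
H=hsv(c);m=cv2.inRange(H,np.array([45,90,20]),np.array([85,255,255]))
n,l,st,ce=cv2.connectedComponentsWithStats(m);i=1+np.argmax(st[1:,4]);b=B(P[l==i]);print(ce[i],np.percentile(b,[1,50,99],axis=0))
cv2.imwrite("pics/s10z.png",cv2.resize(s["im"][160:260,240:360,::-1],None,fx=5,fy=5,interpolation=cv2.INTER_CUBIC))
E
```

```text
[528.06  54.92 218.22] 97.40405935148881
[145.91 263.37] [[-45.03 -15.72  65.65]
 [ -0.6    9.35  87.7 ]
 [ 40.58  22.31  92.44]]
```

View pics/w10.png

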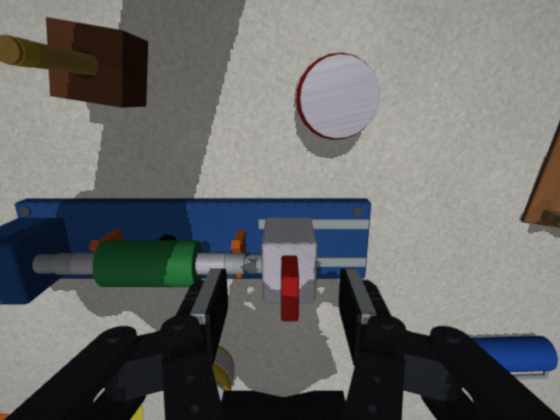

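View pics/s10z.png

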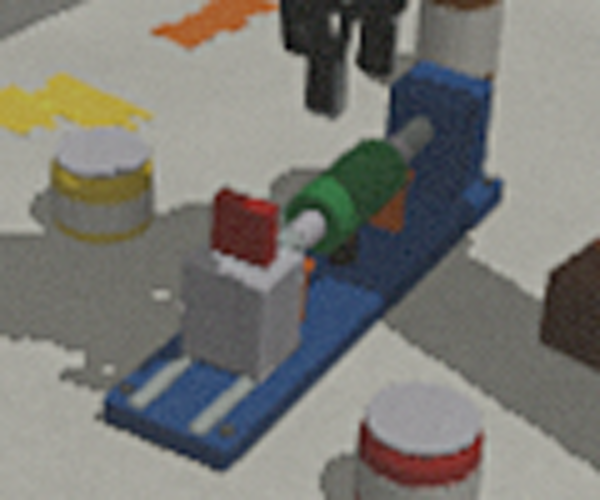

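The roller is on the points: its axis is about 70 mm up (sleeve top at 92.4), clear of the rests, and the tailstock is up against it. Next, the stylus.

```bash
python3 - <<'E'
from h import *
from bench import robot
o=robot.get_obs()
plan(o["eef_pos"],o["ee_rot"],[((500,0,220),64),((470,-60,220),32),((442,-122,220),0)])
E
```

```text
[-0.2  -5.09 -3.8 ] [33.3  0.   0.1] <- (500, 0, 220) 64
[ 0.   -6.71 -0.07] [32.  0.  0.] <- (470, -60, 220) 32
[ 0.   -5.66  3.77] [32.  0.  0.] <- (442, -122, 220) 0
```

Request:
{"api": "jog_arm", "payload": {"moves": [[[1,0,-1,-0.8,6.7,0,0],[1,0,-2,-1.6,13.4,0,0],[1,0,-3,-2.4,20.1,0,0],[1,0,-4,-3.1,26.8,0,0],[1,0,-5.1,-3.8,33.4,0,0]]]}}

```text
time: 17.95
eef_pos: [500.8, 0.4, 217.4]
ee_rot: [[0.0, 0.443, 0.897], [0.001, 0.897, -0.443], [-1.0, 0.001, -0.0]]
ft_force: [-0.9, 1.0, -0.2]
width: 85.5
```

Request:
{"api": "jog_arm", "payload": {"moves": [[[1,0,-1.4,0,6.4,0,0],[1,0,-2.8,0,12.8,0,0],[1,0,-4.2,0,19.2,0,0],[1,0,-5.6,0,25.6,0,0],[1,0,-6.7,0,32,0,0]]]}}

```text
time: 18.45
eef_pos: [471.3, -60.4, 217.4]
ee_rot: [[-0.0, 0.851, 0.525], [0.0, 0.525, -0.851], [-1.0, -0.0, -0.0]]
ft_force: [-0.7, -0.0, -0.9]
width: 85.4
```

Request:
{"api": "jog_arm", "payload": {"moves": [[[1,0,-1.4,0.9,8,0,0],[1,0,-2.8,1.9,16,0,0],[1,0,-4.2,2.8,24,0,0],[1,0,-5.7,3.8,32,0,0],[1,0,-5.7,3.8,32,0,0]]]}}

```text
time: 18.95
eef_pos: [442.3, -124.0, 217.4]
ee_rot: [[-0.001, 1.0, -0.006], [-0.001, -0.006, -1.0], [-1.0, -0.001, 0.001]]
ft_force: [-0.3, 0.2, 0.3]
width: 85.6
```

Request:
{"api": "jog_arm", "payload": {"moves": [[[1,0,0,0,0,0,0],[1,0,0,0,0,0,0]]]}}

```text
time: 19.15
eef_pos: [443.3, -121.2, 217.7]
ee_rot: [[0.0, 1.0, 0.003], [0.0, 0.003, -1.0], [-1.0, 0.0, -0.0]]
ft_force: [-0.5, 0.3, 0.1]
width: 85.5
```

```bash
python3 - <<'E'
from h import *
from bench import robot
c=grab(robot,"wrist","w11");o=robot.get_obs();print(o["eef_pos"],yaw(o["ee_rot"]),o["joint_pos"])
H=hsv(c);P=cloud(c)
m=(cv2.inRange(H,np.array([14,110,30]),np.array([35,255,255]))>0)&(P[...,2]<160)
n,l,st,ce=cv2.connectedComponentsWithStats(m.astype(np.uint8))
for i in range(1,n):
    if st[i,4]>100: q=P[l==i];t=q[q[:,2]>135];print(ce[i],st[i],np.median(q,0),len(t),t.mean(0) if len(t) else "",(t.max(0)+t.min(0))/2 if len(t) else "")
E
```

```text
[ 443.15 -121.15  217.68] 0.1649048006346103 [ 30.15  19.41 -28.18 124.97  14.5   38.66  -7.9 ]
[279.38 208.19] [ 267  180   25   55 1030] [ 439.82 -114.78  127.27] 438 [ 439.65 -118.88  139.25] [ 439.43 -119.59  138.43]
[492.05 338.26] [473 330  44  22 351] [ 694.07 -310.42   13.16] 0
```

View pics/w11.png

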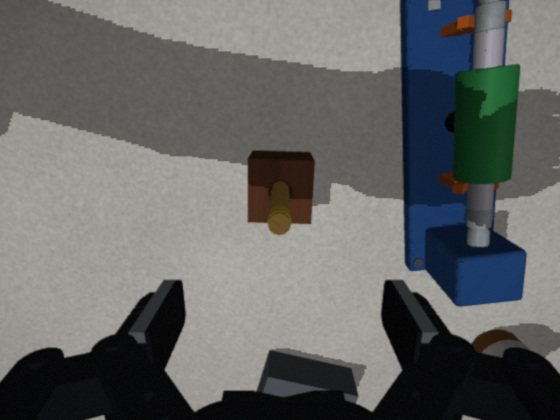

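The stylus top is at (279,226), standing upright in the stand. I descend and grip the shaft.

Request:
{"api": "jog_arm", "payload": {"moves": [[[1,3,-0.36,-0.19,0,0,0],[1,7,-0.36,-0.19,0,0,0],[1,11,-0.36,-0.19,0,0,0],[1,12.4,-0.36,-0.19,0,0,0],[1,12.4,-0.36,-0.19,0,0,0]]]}}

```text
time: 19.7
eef_pos: [438.3, -118.9, 91.8]
ee_rot: [[-0.004, 1.0, 0.003], [0.001, 0.003, -1.0], [-1.0, -0.004, -0.001]]
ft_force: [0.0, -0.2, -0.3]
width: 85.4
```

Request:
{"api": "jog_arm", "payload": {"moves": [[[0.4,0,0,0,0,0,0],[0,0,0,0,0,0,0],[0,0,0,0,0,0,0],[0,0,0,0,0,0,0],[0,0,0,0,0,0,0]]], "squeeze": 60}}

```text
time: 20.2
eef_pos: [439.4, -120.2, 94.4]
ee_rot: [[0.002, 1.0, -0.0], [-0.0, -0.0, -1.0], [-1.0, 0.002, 0.0]]
ft_force: [2.3, 0.1, 5.1]
width: 14.9
```

Request:
{"api": "jog_arm", "payload": {"moves": [[[0,0,0,0,0,0,0],[0,0,0,0,0,0,0]]]}}

```text
time: 20.4
eef_pos: [439.6, -120.1, 94.4]
ee_rot: [[0.002, 1.0, -0.0], [-0.0, -0.0, -1.0], [-1.0, 0.002, 0.0]]
ft_force: [0.4, -0.3, 6.9]
width: 14.6
```

Request:
{"api": "jog_arm", "payload": {"moves": [[[0,-2,0,0,0,0,0],[0,-4,0,0,0,0,0],[0,-6,0,0,0,0,0],[0,-8,0,0,0,0,0],[0,-9,0,0,0,0,0]]]}}

```text
time: 20.9
eef_pos: [439.1, -120.1, 185.1]
ee_rot: [[0.001, 1.0, -0.0], [-0.0, -0.0, -1.0], [-1.0, 0.001, 0.0]]
ft_force: [0.5, -0.5, -1.4]
width: 14.5
```

Request:
{"api": "jog_arm", "payload": {"moves": [[[0,0,1,4,0,0,0],[0,0,2,8,0,0,0],[0,0,3,12,0,0,0],[0,0,4,16,0,0,0],[0,0,4,18,0,0,0]]]}}

```text
time: 21.4
eef_pos: [479.2, -303.8, 183.1]
ee_rot: [[0.0, 1.0, -0.003], [-0.001, -0.003, -1.0], [-1.0, 0.0, 0.001]]
ft_force: [-0.6, 0.4, -0.5]
width: 14.2
```

Request:
{"api": "jog_arm", "payload": {"moves": [[[0,0,0,0,0,0,0],[0,0,0,0,0,0,0]]]}}

```text
time: 21.6
eef_pos: [478.2, -299.8, 183.1]
ee_rot: [[-0.001, 1.0, -0.001], [0.001, -0.001, -1.0], [-1.0, -0.001, -0.001]]
ft_force: [-0.4, 0.1, -1.1]
width: 14.8
```

```bash
python3 - <<'E'
from h import *
from bench import robot
c=grab(robot,"wrist","w12");o=robot.get_obs();print(o["eef_pos"],yaw(o["ee_rot"]),o["width"])
H=hsv(c);P=cloud(c)
m=(((H[...,0]<8)|(H[...,0]>172))&(H[...,1]>110)&(H[...,2]>30)&(P[...,2]<60)).astype(np.uint8)
n,l,st,ce=cv2.connectedComponentsWithStats(m)
for i in range(1,n):
    if st[i,4]>25: print(ce[i],st[i],np.median(P[l==i],0),plane(c,ce[i][:1],ce[i][1:],40))
E
```

```text
[ 478.47 -299.02  183.35] 0.02560956836401839 14.894562111879502
```

View pics/w12.png

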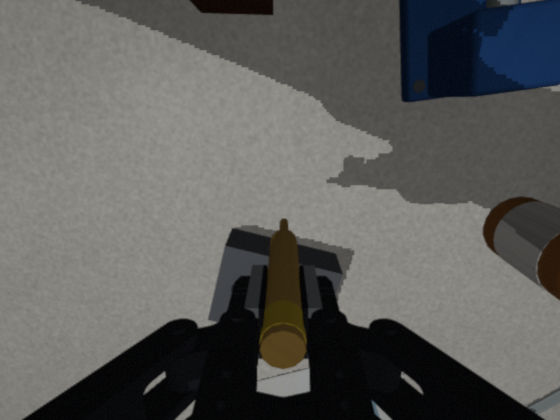

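The stylus hangs straight down, with its tip at (284,222). The gripper hides the button here, so I go directly above it; there it should show just beyond the tip.

Request:
{"api": "jog_arm", "payload": {"moves": [[[0,0,-1.3,3,0,0,0],[0,0,-2.6,6,0,0,0],[0,0,-3.9,9.3,0,0,0],[0,0,-3.9,9.3,0,0,0],[0,0,-3.9,9.3,0,0,0]]]}}

```text
time: 22.15
eef_pos: [439.7, -392.2, 183.7]
ee_rot: [[-0.0, 1.0, -0.0], [0.0, -0.0, -1.0], [-1.0, -0.0, -0.0]]
ft_force: [0.6, 0.8, 0.0]
width: 14.8
```

Request:
{"api": "jog_arm", "payload": {"moves": [[[0,0,0,0,0,0,0]]]}}

```text
time: 22.25
eef_pos: [440.6, -391.1, 183.9]
ee_rot: [[0.0, 1.0, 0.002], [0.001, 0.002, -1.0], [-1.0, 0.0, -0.001]]
ft_force: [0.5, -0.3, -0.4]
width: 14.3
```

```bash
python3 - <<'E'
from h import *
from bench import robot
c=grab(robot,"wrist","w13");o=robot.get_obs();print(o["eef_pos"],yaw(o["ee_rot"]),o["width"])
H=hsv(c);P=cloud(c)
m=(((H[...,0]<8)|(H[...,0]>172))&(H[...,1]>110)&(H[...,2]>30)&(P[...,2]<60)).astype(np.uint8)
n,l,st,ce=cv2.connectedComponentsWithStats(m)
for i in range(1,n):
    if st[i,4]>25: print(ce[i],st[i],np.median(P[l==i],0),plane(c,ce[i][:1],ce[i][1:],40))
e=o["eef_pos"];print("tip expected px",proj(c,e+[0,0,-84.4]))
E
```

```text
[ 440.67 -391.09  183.9 ] 0.15150647799599037 14.495990258212341
[280.02 192.68] [272 185  17  17 230] [ 437.28 -385.86   39.64] [[ 437.31 -385.6    40.  ]]
tip expected px [284.18 222.08]
```

View pics/w13.png

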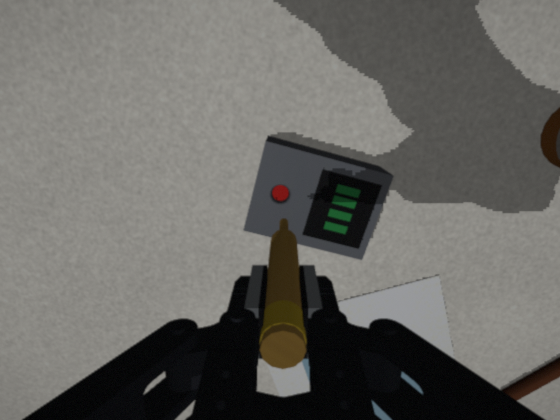

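The button (280,193) is at (437.3, -385.7), and the tip appears at (284,222), exactly where I predicted it. I correct and come down to just above the rim.

Request:
{"api": "jog_arm", "payload": {"moves": [[[0,0,-0.34,-0.54,0,0,0],[0,2,-0.34,-0.54,0,0,0],[0,4,-0.34,-0.54,0,0,0],[0,5,-0.34,-0.54,0,0,0],[0,5,-0.34,-0.54,0,0,0]]]}}

```text
time: 22.8
eef_pos: [436.0, -386.3, 132.7]
ee_rot: [[-0.002, 1.0, 0.001], [0.002, 0.001, -1.0], [-1.0, -0.002, -0.002]]
ft_force: [-0.1, -0.1, -0.2]
width: 14.2
```

Request:
{"api": "jog_arm", "payload": {"moves": [[[0,0.3,0,0,0,0,0],[0,0.6,0,0,0,0,0],[0,0.8,0,0,0,0,0],[0,0.9,0,0,0,0,0]]]}}

```text
time: 23.2
eef_pos: [436.5, -387.7, 124.9]
ee_rot: [[0.0, 1.0, -0.0], [-0.0, -0.0, -1.0], [-1.0, 0.0, 0.0]]
ft_force: [1.4, 0.1, -0.3]
width: 14.5
```

```bash
python3 - <<'E'
from h import *
from bench import robot
c=grab(robot,"wrist","w14");o=robot.get_obs();print(o["eef_pos"],o["ft_force"])
cv2.imwrite("pics/w14z.png",cv2.resize(c["im"][160:300,210:350,::-1],None,fx=4,fy=4,interpolation=cv2.INTER_CUBIC))
E
```

```text
[ 436.41 -387.65  124.8 ] [ 1.17 -0.08 -0.27]
```

View pics/w14z.png

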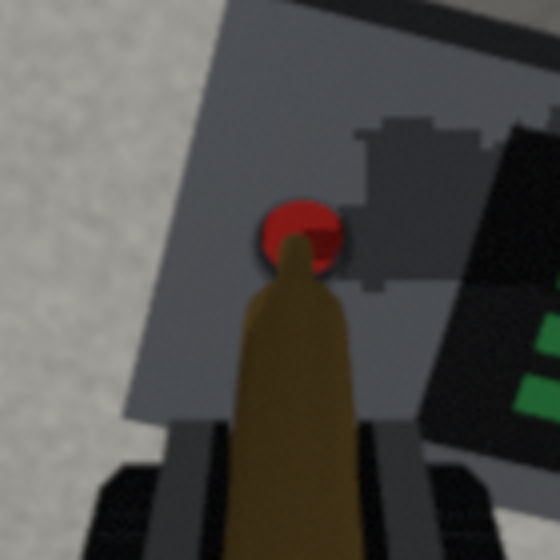

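The tip is over the button, about 2 mm off centre. A small shift, then press gently.

Request:
{"api": "jog_arm", "payload": {"moves": [[[0,0,0.08,-0.15,0,0,0],[0,0.1,0.08,-0.15,0,0,0],[0,0.2,0.08,-0.15,0,0,0],[0,0.3,0.08,-0.15,0,0,0]]]}}

```text
time: 23.65
eef_pos: [437.4, -386.1, 121.9]
ee_rot: [[0.0, 1.0, 0.0], [-0.0, 0.0, -1.0], [-1.0, 0.0, 0.0]]
ft_force: [0.5, 0.3, 3.5]
width: 14.4
```

Request:
{"api": "jog_arm", "payload": {"moves": [[[0,0.1,0,0,0,0,0],[0,0.15,0,0,0,0,0],[0,0.2,0,0,0,0,0]]]}}

```text
time: 23.95
eef_pos: [437.5, -386.2, 120.2]
ee_rot: [[0.001, 1.0, -0.0], [-0.001, -0.0, -1.0], [-1.0, 0.001, 0.001]]
ft_force: [-1.8, 0.9, 10.2]
width: 14.6
```

The button is at its stop (tip at 35.8 mm, 10 N, against 4.5 N for full travel). Hold.

Request:
{"api": "jog_arm", "payload": {"moves": [[[0,0.02,0,0,0,0,0],[0,0.02,0,0,0,0,0],[0,0.02,0,0,0,0,0],[0,0.02,0,0,0,0,0],[0,0.02,0,0,0,0,0]]]}}

```text
time: 24.45
eef_pos: [437.6, -386.2, 120.3]
ee_rot: [[0.001, 1.0, -0.0], [-0.001, -0.0, -1.0], [-1.0, 0.001, 0.001]]
ft_force: [-1.2, 1.3, 9.3]
width: 14.6
```

Request:
{"api": "jog_arm", "payload": {"moves": [[[0,0,0,0,0,0,0],[0,0,0,0,0,0,0],[0,0,0,0,0,0,0],[0,0,0,0,0,0,0],[0,0,0,0,0,0,0]]]}}

```text
time: 24.95
eef_pos: [437.6, -386.2, 120.2]
ee_rot: [[0.001, 1.0, -0.0], [-0.001, -0.0, -1.0], [-1.0, 0.001, 0.001]]
ft_force: [-1.3, 1.1, 9.0]
width: 15.1
```

Request:
{"api": "jog_arm", "payload": {"moves": [[[0,-0.3,0,0,0,0,0],[0,-1,0,0,0,0,0],[0,-3,0,0,0,0,0],[0,-6,0,0,0,0,0],[0,-6.5,0,0,0,0,0]]]}}

```text
time: 25.45
eef_pos: [438.2, -386.8, 187.4]
ee_rot: [[0.003, 1.0, -0.0], [-0.002, -0.0, -1.0], [-1.0, 0.003, 0.002]]
ft_force: [0.3, 0.2, -0.2]
width: 14.2
```

```bash
python3 - <<'E'
from h import *
from bench import robot
o=robot.get_obs();print(o["eef_pos"],yaw(o["ee_rot"]),o["width"])
plan(o["eef_pos"],o["ee_rot"],[((439.6,-120,185),0)])
E
```

```text
[ 438.19 -386.77  187.43] -0.01652917220891118 14.234108881218825
[  0.18   0.13 -26.68] [-0.   0.1 -0.2] <- (439.6, -120, 185) 0
```

Request:
{"api": "jog_arm", "payload": {"moves": [[[0,0,0.1,-4,0,0,0],[0,0,0.1,-8,0,0,0],[0,0,0.1,-12,0,0,0],[0,0,0.1,-16,0,0,0],[0,0,0.1,-20,0,0,0]]]}}

```text
time: 25.95
eef_pos: [437.6, -184.7, 184.3]
ee_rot: [[-0.001, 1.0, -0.0], [0.0, -0.0, -1.0], [-1.0, -0.001, -0.0]]
ft_force: [0.4, 0.8, -0.2]
width: 14.5
```

Request:
{"api": "jog_arm", "payload": {"moves": [[[0,0,0.05,-3,0,0,0],[0,0,0.1,-6,0,0,0],[0,0,0.1,-6.7,0,0,0],[0,0,0.1,-6.7,0,0,0],[0,0,0.1,-6.7,0,0,0]]]}}

```text
time: 26.45
eef_pos: [439.1, -120.0, 184.4]
ee_rot: [[-0.0, 1.0, -0.001], [-0.0, -0.001, -1.0], [-1.0, -0.0, 0.0]]
ft_force: [-0.3, -0.1, -0.7]
width: 14.3
```

Request:
{"api": "jog_arm", "payload": {"moves": [[[0,0,0,0,0,0,0],[0,0,0,0,0,0,0]]]}}

```text
time: 26.65
eef_pos: [439.1, -120.2, 184.4]
ee_rot: [[-0.0, 1.0, -0.002], [-0.0, -0.002, -1.0], [-1.0, -0.0, 0.0]]
ft_force: [0.4, 0.1, -1.3]
width: 14.3
```

```bash
python3 - <<'E'
from h import *
from bench import robot
c=grab(robot,"wrist","w15");o=robot.get_obs();print(o["eef_pos"],yaw(o["ee_rot"]),o["width"])
P=cloud(c);m=(abs(P[...,2]-55)<3.5)&(abs(P[...,0]-440)<60)&(abs(P[...,1]+115)<60)
m=cv2.morphologyEx(m.astype(np.uint8),cv2.MORPH_OPEN,np.ones((3,3)))
r=cv2.minAreaRect(P[m>0][:,:2].astype(np.float32));print("stand top",r,m.sum())
print("hole at old xy px",proj(c,np.array([439.5,-120.1,55])),"tip px",proj(c,o["eef_pos"]-[0,0,84.4]))
cv2.imwrite("pics/w15z.png",cv2.resize(c["im"][130:270,210:350,::-1],None,fx=4,fy=4,interpolation=cv2.INTER_CUBIC))
E
```

```text
[ 439.09 -119.98  184.44] -0.10072068679308518 14.7139023077677
stand top ((439.34649658203125, -119.94735717773438), (60.44029235839844, 60.23427200317383), 88.51183319091797) 4438
hole at old xy px [284.45 203.42] tip px [284.13 221.73]
```

View pics/w15z.png

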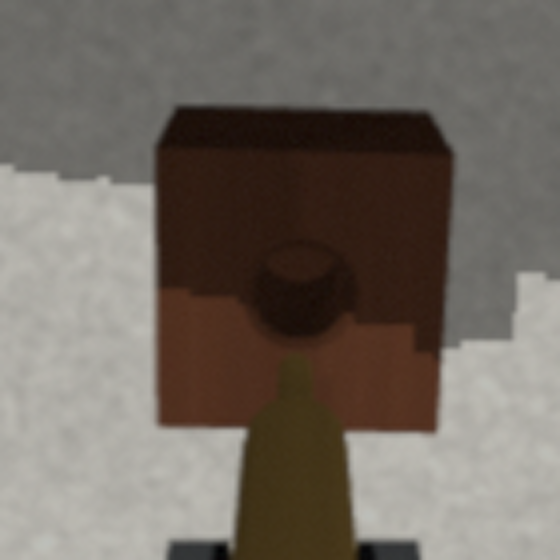

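The tip is centred on the hole to 0.3 mm. I lower it slowly.

Request:
{"api": "jog_arm", "payload": {"moves": [[[0,2,0,0,0,0,0],[0,4,0,0,0,0,0],[0,5,0,0,0,0,0],[0,6,0,0,0,0,0],[0,6,0,0,0,0,0]]]}}

```text
time: 27.2
eef_pos: [438.9, -119.1, 123.7]
ee_rot: [[-0.002, 1.0, -0.0], [0.0, -0.0, -1.0], [-1.0, -0.002, -0.0]]
ft_force: [-0.6, -1.1, -1.2]
width: 14.6
```

Request:
{"api": "jog_arm", "payload": {"moves": [[[0,1,0,0,0,0,0],[0,2,0,0,0,0,0],[0,2.7,0,0,0,0,0],[0,2.9,0,0,0,0,0],[0,2.95,0,0,0,0,0]]]}}

```text
time: 27.7
eef_pos: [439.1, -118.9, 94.7]
ee_rot: [[-0.001, 1.0, 0.0], [0.0, 0.0, -1.0], [-1.0, -0.001, -0.0]]
ft_force: [0.6, -0.9, -1.1]
width: 14.5
```

Request:
{"api": "jog_arm", "payload": {"moves": [[[0,0.05,0,0,0,0,0],[0,0.1,0,0,0,0,0]]]}}

```text
time: 27.9
eef_pos: [439.4, -119.1, 94.4]
ee_rot: [[0.001, 1.0, -0.0], [-0.0, -0.0, -1.0], [-1.0, 0.001, 0.0]]
ft_force: [-1.2, 0.0, 7.6]
width: 14.1
```

The stylus has bottomed (7.6 N up at the original height). I release, lift clear and check.

Request:
{"api": "jog_arm", "payload": {"moves": [[[1,0,0,0,0,0,0],[1,0,0,0,0,0,0],[1,0,0,0,0,0,0],[1,0,0,0,0,0,0],[1,0,0,0,0,0,0]]]}}

```text
time: 28.4
eef_pos: [439.2, -119.1, 94.1]
ee_rot: [[-0.0, 1.0, -0.0], [-0.0, -0.0, -1.0], [-1.0, -0.0, 0.0]]
ft_force: [0.3, -0.0, -0.7]
width: 84.8
```

Request:
{"api": "jog_arm", "payload": {"moves": [[[1,-3,0,0,0,0,0],[1,-7,0,0,0,0,0],[1,-12,0,0,0,0,0],[1,-16,0,0,0,0,0],[1,-16,0,0,0,0,0]]]}}

```text
time: 28.9
eef_pos: [441.5, -119.3, 258.7]
ee_rot: [[0.008, 1.0, -0.001], [-0.002, -0.001, -1.0], [-1.0, 0.008, 0.002]]
ft_force: [0.9, -0.1, 0.1]
width: 85.4
```

Request:
{"api": "jog_arm", "payload": {"moves": [[[1,0,0,0,0,0,0],[1,0,0,0,0,0,0],[1,0,0,0,0,0,0]]]}}

```text
time: 29.2
eef_pos: [438.5, -118.9, 252.8]
ee_rot: [[-0.002, 1.0, 0.0], [0.001, 0.0, -1.0], [-1.0, -0.002, -0.001]]
ft_force: [0.8, -0.2, 0.3]
width: 85.8
```

```bash
python3 - <<'E'
from h import *
from bench import robot
c=grab(robot,"wrist","w16");s=grab(robot,"side","s16");o=robot.get_obs();print(o["eef_pos"],o["time"])
H=hsv(c);P=cloud(c)
m=(cv2.inRange(H,np.array([14,110,30]),np.array([35,255,255]))>0)&(P[...,2]<160)&(abs(P[...,0]-440)<40)
q=P[m];print("stylus top z",np.percentile(q[:,2],98),q[q[:,2]>135].mean(0))
m=cv2.inRange(H,np.array([45,90,20]),np.array([85,255,255]))>0
m&=(P[...,2]>55)&(P[...,2]<130);b=B(P[m]);print("roller",np.percentile(b,[1,50,99],axis=0))
cv2.imwrite("pics/s16z.png",cv2.resize(s["im"][130:280,220:420,::-1],None,fx=4,fy=4,interpolation=cv2.INTER_CUBIC))
E
```

```text
[ 438.78 -118.84  253.  ] 29.3
stylus top z 140.71594496794486 [ 438.77 -117.87  139.2 ]
roller [[-45.17 -15.21  66.64]
 [ -0.06   9.07  88.15]
 [ 39.57  22.28  92.47]]
```

View pics/w16.png

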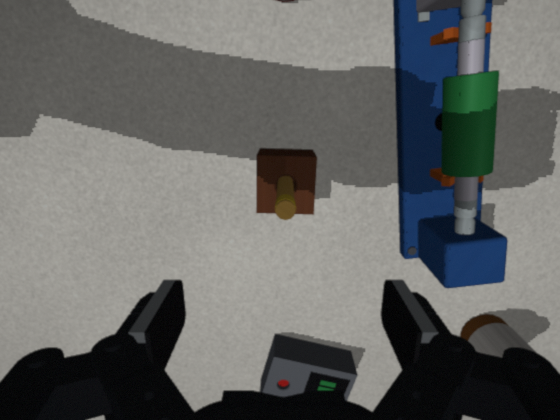

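View pics/s16z.png

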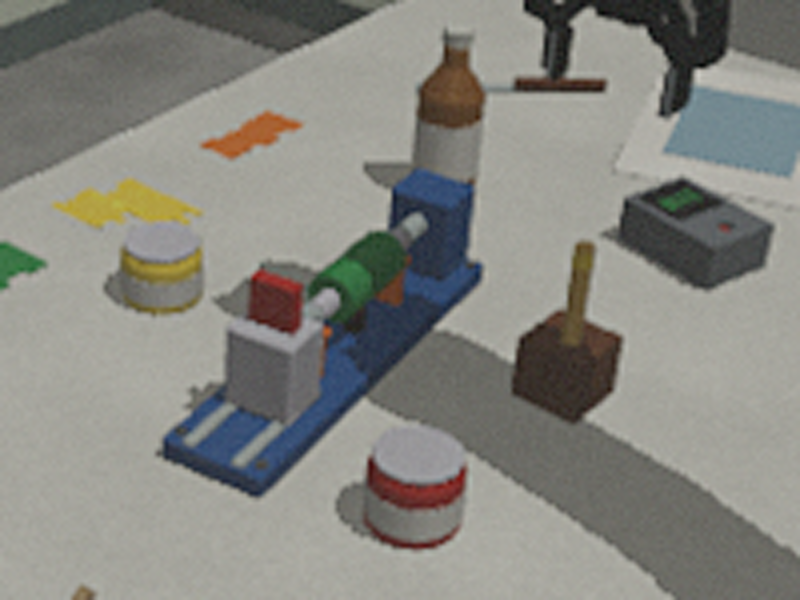

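The stylus is upright with its top at 140 mm (the seated height), the roller is still on the points (sleeve top 92.5), the arm is clear, and the tins and bottle are untouched. Handing in.

```bash
python3 -c "
from bench import robot
print(robot.hand_in())"
```

```text
the job is handed in; nothing more can be done
None
```

The job is done and handed in at about 29 s of the 72 s allowed; no verdict was reported.

- **Roller:** I laid the small green roller on the orange rests and slid the tailstock in until it stopped. At the stop the force rose to 22 N with almost no further movement. The last pictures show the roller on both points, with its sleeve top at 92.5 mm. That puts the axis about 70.5 mm up, clear of the rests.
- **Zero button:** I pressed it with the stylus to 35.8 mm, which is full travel to within the calibration, and held about 9–10 N for just over 1 s.
- **Stylus:** It is back upright in its stand with its top at about 140 mm, the seated height.
- **Other objects:** The two tins and the bottle look untouched in the last picture. The brayer was in view until the tailstock was home and the arm did not go near it afterwards. I did not measure any of the four.

One reading disagreed slightly: in my bench frame the mounted roller's middle came out about 2–3 mm short of x = 0. The tailstock travelled about 46 mm to its stop, against about 43 mm expected. I put this down to the 2 mm calibration limit and error in my own measurements, since the stop itself was firm.

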